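Slide a long ceramic tile off the display board and box it

ROBOT

A 6-joint arm with a two-finger parallel gripper is mounted at the origin on the work surface. World frame = base frame: x ahead of the robot, y to its left, z up, the work surface at z = 0. Lengths are in mm, angles in rad, forces in N, time in s.
With the tool pointing down it reaches from about 350 to 775 mm from the base axis. Payload 7.3 kg.
Tool frame: the origin (TCP) lies at the very end of the fingers, on their centre line; the grasp point (between the pads) lies 19 mm behind it; z points along the fingers, y is the line along which they close (so a half turn about z gives the same grasp; the last joint's range is limited). The gripper opens to 92 mm and grips with 3 to 60 N. Pads are 19 mm wide; open, the fingers measure 130 mm over their backs; the gripper's body (75 mm by 190 mm) begins 47 mm behind the grasp point.
Start: joints at [-1.411, 0.342, 1.524, -0, 1.275, -0.146], TCP at [158.077, -500.656, 226.741] pointing down, gripper open.
Joint ranges: [-2.53, 2.53], [-0.77, 2.02], [0.04, 2.7], [-1, 4.14], [0.28, 2.66], [-3.11, 3.11]. Speed limits (rad/s): [2.57, 2.57, 3.14, 3.14, 3.14, 3.14].

INTERFACE

Orientations are given as [roll, pitch, yaw] about the fixed x, y, z axes, in that order (R = Rz(yaw) Ry(pitch) Rx(roll)).
In Python, from plant import bot gives the robot as it stands.
- The arm moves only by the tool jog_arm, never from a script. Its argument "targets" is a list of rows, each an object with "xyz": the shift along the tool's x, y, z as a fraction of full scale, a list of three; "spin": the turn about the tool's z as a fraction of full scale. In form: [{"xyz": [x, y, z], "spin": spin}, ...]. A call has exactly 10 rows; each row shifts and turns the commanded pose from where the row before left it, along the tool's axes as they then stand; what a row does not reach is not made up. Full scale, the value 1, is 80 mm for a shift and 0.1 rad for a turn. A row lasts 1/8 s, in which the tool goes at most 62.5 mm and 10.7 degrees, less where a joint would pass 70% of its speed; a pose out of reach is approached as far as the arm can. A call with a number of a shift or a turn outside -1 to 1 is refused whole. A call with a gripper value outside its range is refused whole. "gripper" is the opening in per cent of the stroke, from 0 (shut) to 100 (fully open), set as the call begins (left out, the last holds). The fingers move at their own pace and stop on an object; the grip force is fixed at half the most. Time passes only in rows, so rows that do not move let the fingers close, or fill a call up. It gives the time, the measured TCP pose, the force, the opening and the grip force at its end, in the units of the state.
- bot.get_obs(): the state, without advancing time (a new reading comes with each control period).
- bot.capture(name): name is "scene" or "side" or "wrist"; returns the picture (400x640x3 uint8, blue, green, red); there is no depth.
- bot.get_calibration(name): a dict with "vfov" (degrees; the focal length in pixels is half the picture's height over the tangent of half this angle, whatever the lens; pixels are square), "cx", "cy" (the principal point, pixels), "k1" (the pictures are not rectified: a ray, as slopes to the right and down, at radius r is drawn at 1 + k1 r^2 times it, then the intrinsics apply), "eye" and "rotation" of the camera in the world. Camera axes: x right, y down, z forward; pixel columns grow to the right and rows downward; lengths in mm; the calibration is good to about 2 mm. A picture is of the moment at which its call begins: read the wrist's pose just before it. get_calibration takes no time and is no camera call; for the wrist camera it gives the pose at the moment of the call.
- bot.close_job(): hands the job in; it is judged then, once.
The state is a dict: "time": time; "joint_positions": joint angles; "dq": joint speeds; "tau": joint torques, N m; "tool_pos": TCP position; "tcp_rot": TCP orientation; "contact_force": force on the tool from outside, world axes, zero at the start; "moment": the same for the moment, N m; "grip_width": finger opening in mm; "finger_force": force on a finger pad.
Only numpy, scipy, OpenCV 4.12 (cv2) and the standard library are available. Lean on these libraries where they do the work, as an engineer would, in place of code of your own. Each camera call takes 0.05 s, during which the arm holds its last target. There are 200 camera calls.

TASK

The long ceramic tile on the wooden display board is sold. First lift the little lidded pot off it and stand the pot upright in the middle of the round cork mat; then slide the tile along its bay until it sticks well out over the board's open front edge while still lying on the board, grip it there by its two long sides and lay it gently in the carton, flat across both foam strips, centred and square with the carton. Leave the other tiles and all the other pottery standing where they are, and drop nothing.

Things in the scene. Friction and masses are not known exactly. Their poses are not given: they have to be found in the camera images.
- long_tile: The sold tile: flat white ceramic, blue dots and border, 150 (x) x 55 (y) x 6 mm, about 0.11 kg; origin at the centre of its underside. The longest of three, it lies in one of the board's bays (varies), x along the bay, front end 8 to 30 mm behind the front edge. Side rails 2.5 mm off and 4 mm higher than it leave no finger room. It slides easily; it tips if over 75 mm sticks out (45 to 50 is right).
- board: Fixed wooden display board, 230 (x) x 212 (y) mm; origin at the centre of its underside, on the table. Three bays 60 mm wide run along x, centred at y = -68, 0, +68 mm, floors 60 mm above the table, between rails 8 wide and 10 mm high. A like rail closes the back (inner face at x = +107 mm). Front open.
- board_front (a point): Middle of the board's front edge (board x = -115 mm, y = 0) at bay floor height, 60 mm above the table; the edge faces roughly to the robot and drops straight to the table, leaving room for fingers to go down either side of an overhanging tile. Axes as the board's.
- tile_rear (a point): Middle of the long tile's rear end at mid-thickness (tile x = +75, z = +3 mm). Between it and the board's back rail 42 to 64 mm of the bay is free at the start: shut fingers fit in there and can push the tile forward.
- pot: Lidded white ceramic pot, round, 44 mm in diameter between 6 and 36 mm above its foot, 55 mm high with the lid's small knob (lid and pot are one piece), 0.10 kg; origin at the centre of its underside, z up. It stands on the sold tile.
- mat: Round flat cork mat fixed on the table, 90 mm in diameter, 4 mm thick; origin at the centre of its underside, on the table.
- carton: Fixed open cardboard carton, 220 (x) x 160 (y) mm outside, 50 high, walls and floor 5 mm thick; origin at the centre of its underside, on the table. Two white foam strips run along y, 12 wide (x), 120 long, at x = -26 and +26 mm, tops 20 mm above the table. The tile lies on both, its length along the carton's x, either way round.
- short_tile: Bystander: tile 100 (x) x 55 (y) x 6 mm in another bay; origin at the centre of its underside. The egg cup stands on it.
- square_tile: Bystander: tile 70 (x) x 55 (y) x 6 mm in the third bay; origin at the centre of its underside. The bird stands on it.
- egg_cup: Bystander: white egg cup, 38 mm in diameter, 46 mm high, on the short tile; its origin is the centre of its underside, z up.
- bird: Bystander: small white ceramic bird, 34 mm in diameter, 47 mm high, on the square tile; its origin is the centre of its underside, z up.
- green_burner: Bystander: squat green oil burner, 92 mm in diameter, 92 mm high; its origin is the centre of its underside, z up.
- red_burner: Bystander: the same in red; its origin is the centre of its underside, z up.
- vase: Bystander: white vase, 80 mm in diameter, 135 mm high; its origin is the centre of its underside, z up.
- mug: Bystander: blue mug, 76 mm in diameter, 85 mm high; its origin is the centre of its underside, z up.
- jar: Bystander: amber jar with white cap, 68 mm in diameter, 85 mm high; its origin is the centre of its underside, z up.
Mind the look-alikes: they are no part of the job. Several things have the shape of the mat; the one meant has the colours described above.

How it is judged (in metres and radians):
On the way, in this order (a step that is already met when the one before it is completed fails the run):
1. the pot stands upright on the cork mat, let go, its middle within 25 mm of the mat's (horizontal distance between pot and mat below 0.025 m and height (world z) of pot below 0.01 m and angle between pot's own z axis and vertical below 0.1 rad and contact force between the fingers and pot below 0.1 N and linear speed of pot below 0.02 m/s), for 0.2 s.
2. the tile, still lying flat on the board, sticks out at least 30 mm past the front edge (x of long_tile in the frame of board below -0.07 m and angle between long_tile's own z axis and vertical below 0.06 rad and z of long_tile in the frame of board between 0.055 and 0.064 m and contact force between long_tile and board above 0.2 N), for 0.2 s.
At the end, for the whole second after the job is handed in: The long tile lies still and flat on both foam strips (tilt under 0.05 rad), its centre within 20 mm of the carton's along each of the carton's axes and its length within 0.15 rad of the carton's; the pot stands upright on the cork mat within 25 mm of its middle; both are released (all of step 1 and x of long_tile in the frame of carton between -0.02 and 0.02 m and y of long_tile in the frame of carton between -0.02 and 0.02 m and z of long_tile in the frame of carton between 0.017 and 0.024 m and angle between the x axis of long_tile and the x axis of carton, either way round below 0.15 rad and angle between long_tile's own z axis and vertical below 0.05 rad and linear speed of long_tile below 0.02 m/s and contact force between the fingers and long_tile below 0.1 N); the robot touches nothing.
It fails at once if a neighbouring tile is shifted by more than 15 mm (distance of any of short_tile, square_tile from where it was at the start of the episode above 0.015 m).
It fails at once if the egg cup, the bird or another bystander is moved by more than 20 mm or tipped over (distance of any of egg_cup, bird, green_burner, red_burner, vase, mug, jar from where it was at the start of the episode above 0.02 m or angle between any of egg_cup, bird, green_burner, red_burner, vase, mug, jar's own z axis and vertical above 0.4 rad).
It fails at once if the pot is tipped over (angle between pot's own z axis and vertical above 0.6 rad).
It fails at once if the tile falls onto the table (contact force between long_tile and table above 0.3 N).
It fails at once if the tile is dropped into the carton (faster than 0.6 m/s close to it) (linear speed of long_tile above 0.6 m/s and horizontal distance between long_tile and carton below 0.08 m and z of long_tile in the frame of carton below 0.06 m).
It also fails if it takes over 72 s, if anything falls off the work surface, if the arm or the gripper's body presses on something with over 40 N, if the wrist force passes 120 N, or if a joint passes its speed limit or range.

## Working session

There is one attempt and no reset: what is moved stays moved. The work goes in short steps, Python scripts to look and compute and a tool call to move; the robot and the scene stay as the last step left them, time stands still between calls to the robot, and variables do not carry over. Pictures are saved under pics/ and viewed, at most 10 in all, crops included, and the job is handed in when it is done.

Besides the shell and the picture viewer there is one more tool, called as a command line: name --argument value ..., lists and objects as JSON in quotes. jog_arm: Moves the arm, as the interface text tells. Shift numbers are shares of 80 mm and turn numbers shares of 0.1 rad, none past 1 either way. Its arguments: {"type":"object","properties":{"targets":{"type":"array","items":{"type":"object","properties":{"xyz":{"type":"array","items":{"type":"number"}},"spin":{"type":"number"}}}},"gripper":{"type":"number"}},"required":["targets"]}

```bash
mkdir -p pics
cat > h.py <<'E'
import numpy as np, cv2
from plant import bot
def cal(n):
    c=bot.get_calibration(n); f=200/np.tan(np.radians(c['vfov'])/2)
    K=np.array([[f,0,c['cx']],[0,f,c['cy']],[0,0,1]]); return K,np.array([c['k1'],0,0,0,0.]),np.array(c['eye'],float),np.array(c['rotation'],float)
def ray(c,uv):
    K,d,e,R=c; p=cv2.undistortPoints(np.array(uv,float).reshape(-1,1,2),K,d).reshape(-1,2)
    return e,np.c_[p,np.ones(len(p))]@R.T
def plane(c,uv,z):
    e,r=ray(c,uv); return e+r*((z-e[2])/r[:,2])[:,None]
def proj(c,P):
    K,d,e,R=c; q=(np.atleast_2d(P)-e)@R; return cv2.projectPoints(q.reshape(-1,1,3),np.zeros(3),np.zeros(3),K,d)[0].reshape(-1,2)
E
python3 - <<'E'
from h import *
for n in ['scene','side']:
    im=bot.capture(n); cv2.imwrite(f'pics/{n}0.png',im); print(n,bot.get_calibration(n))
print(bot.get_obs())
E
```

```text
scene {'vfov': 43.021825167108275, 'cx': 318.752242763988, 'cy': 202.19247302961818, 'k1': -0.07529693345138892, 'eye': array([1393.96472653, -465.85578434, 1408.44291286]), 'rotation': array([-2.52030694,  0.00596844,  1.03325565])}
side {'vfov': 47.38257407077025, 'cx': 319.97498140042507, 'cy': 204.0541485659968, 'k1': 0.027632391543496376, 'eye': array([  85.09974428, -677.70837819, 1075.56072942]), 'rotation': array([-2.45612845, -0.00315714, -0.62031127])}
{'time': 0.1, 'joint_positions': array([-1.41102662e+00,  3.42663895e-01,  1.52491908e+00, -5.85940355e-05,
        1.27538681e+00, -1.45971774e-01]), 'dq': array([ 0.00147139, -0.00244705, -0.00288671, -0.00100307, -0.001109  ,
        0.0014246 ]), 'tau': array([ 1.66251535e-03, -4.32004237e+01, -2.44695371e+01,  7.18853949e-02,
        5.25959185e-02, -5.04968534e-05]), 'tool_pos': array([ 157.98534937, -500.28691316,  226.10966782]), 'tcp_rot': array([-3.14022202e+00, -1.44872698e-04,  3.05758478e-01]), 'contact_force': array([-0.03666494, -0.65264362,  0.07818128]), 'moment': array([-0.04166165, -0.02729207,  0.0427967 ]), 'finger_force': 0.0, 'grip_width': 91.39637073902523}
```

View pics/scene0.png

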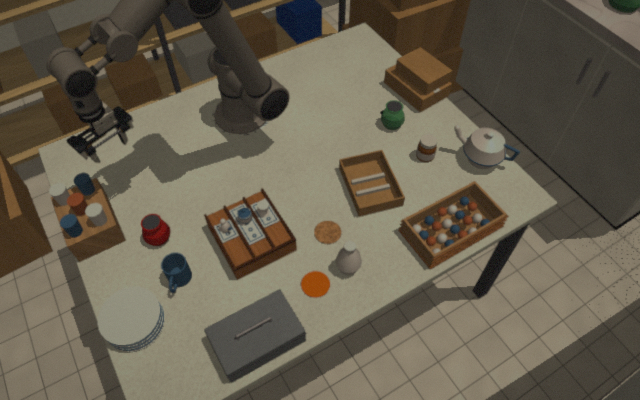

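View pics/side0.png

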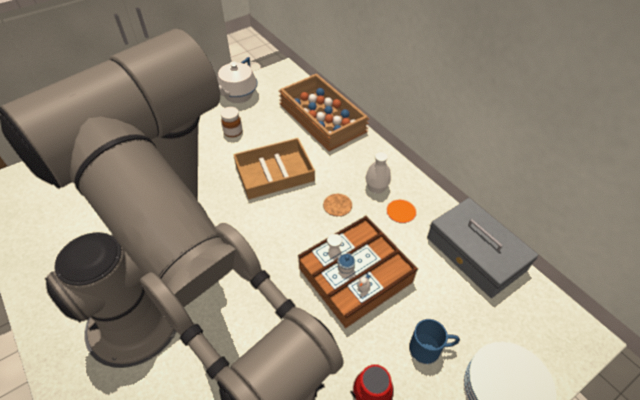

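The scene picture shows the board around (250,232) with three tiles, and the carton with two white strips around (371,183). The mat candidates are the speckled brown disc at (327,231), the orange disc at (315,284) and the plates at (130,318). Brown and speckled fits cork. I'll enlarge the crops to confirm that and to find the long tile.

Run:
```python
import re
s=open('h.py').read()
s=s.replace("import numpy as np, cv2","import numpy as np, cv2\nfrom scipy.spatial.transform import Rotation as Ro").replace("np.array(c['rotation'],float)","Ro.from_euler('xyz',c['rotation']).as_matrix()")
open('h.py','w').write(s)
from h import *
a=cv2.imread('pics/scene0.png')[140:310,190:410]; b=cv2.imread('pics/side0.png')[135:325,230:430]
a=cv2.resize(a,None,fx=3.5,fy=3.5,interpolation=2); b=cv2.resize(b,None,fx=3,fy=3,interpolation=2)
cv2.imwrite('pics/c1.png',a);cv2.imwrite('pics/c2.png',b)
print(a.shape,b.shape)
for n,u in [('scene',[[327,231],[371,183]]),('side',[[338,204],[274,168]])]:
    print(n,plane(cal(n),u,4).round(0))
print(proj(cal('scene'),bot.get_obs()['tool_pos']))
```

```text
(595, 770, 3) (570, 600, 3)
scene [[640.   6.   4.]
 [549. 241.   4.]]
side [[642.   2.   4.]
 [563. 243.   4.]]
[[110.17008084 151.76608348]]
```

View pics/c1.png

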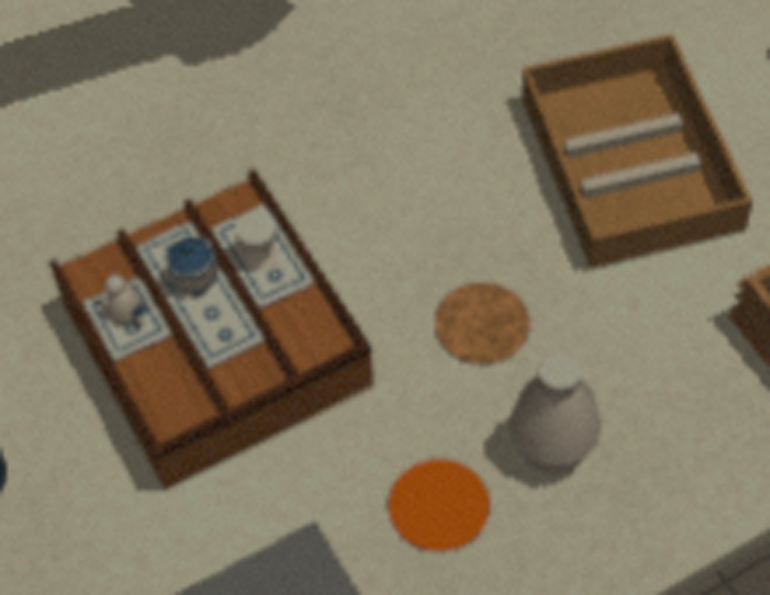

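View pics/c2.png

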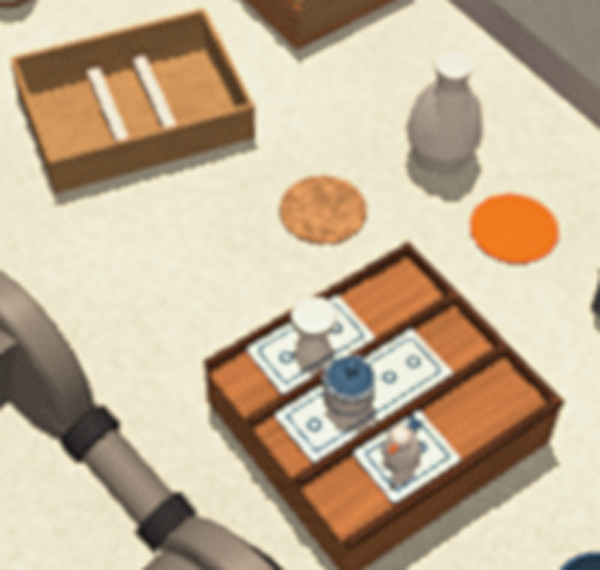

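Confirmed. The cork mat is the speckled brown disc at scene (327,231), since the orange disc is plain. The long tile is in the middle bay and carries the blue-lidded pot at crop (190,260). Next I'll measure the board, tile, carton and pot.

Run:
```python
from h import *
S=cal('scene');D=cal('side')
s=lambda u:np.array(u,float)/3.5+[190,140]-.36
d=lambda u:np.array(u,float)/3+[230,135]-.33
np.set_printoptions(suppress=True,precision=1)
def yaw(v): return np.degrees(np.arctan2(v[1],v[0])).round(1)
for n,B in [('scene',plane(S,s([[53,264],[253,172],[371,350],[155,445]]),70)),('side',plane(D,d([[345,550],[207,362],[408,247],[560,403]]),70))]:
    print(n,'board FL..', B[:,:2].tolist(),B.mean(0),[np.linalg.norm(B[i]-B[i-1]).round() for i in range(4)],'yaw',yaw(B[2]-B[1]),yaw(B[3]-B[0]))
T=plane(S,s([[137,243],[190,224],[265,345],[212,367]]),66);print('tile',T.mean(0),yaw(T[2]-T[1]),yaw(T[3]-T[0]),np.linalg.norm(T[2]-T[1]))
T=plane(D,d([[303,466],[275,407],[413,331],[452,370]]),66);print('tileD',T.mean(0),yaw(T[2]-T[1]),yaw(T[3]-T[0]),np.linalg.norm(T[2]-T[1]))
for n,P in [('sc',plane(S,s([[567,147],[680,122],[584,187],[698,160]]),20)),('si',plane(D,d([[95,72],[120,135],[140,60],[168,122]]),20))]:
    print(n,'strips',P.mean(0),yaw(P[1]-P[0]),yaw(P[3]-P[2]),np.linalg.norm(P[1]-P[0]), P.tolist())
P=plane(S,s([[523,70],[672,38],[749,200]]),50);print('carton',P.tolist(),yaw(P[1]-P[0]),yaw(P[2]-P[1]),(P[0]+P[2])/2)
P=plane(D,d([[14,60],[205,12],[252,106],[55,168]]),50);print('cartonD',P.tolist(),yaw(P[1]-P[0]),P.mean(0))
print('pot lid', plane(S,s([[190,252]]),106),plane(D,d([[350,375]]),106))
```

```text
scene board FL.. [[422.1543555750808, -320.8986338398285], [422.85780245726687, -115.43594470884472], [652.0891326852643, -115.90445049687622], [639.9595637772807, -320.52942567365403]] [ 534.3 -218.2   70. ] [np.float64(218.0), np.float64(205.0), np.float64(229.0), np.float64(205.0)] yaw -0.1 0.1
side board FL.. [[411.0505897945176, -327.28854615630536], [419.9290268536905, -118.87130734453353], [642.3466076392848, -122.09156052012429], [641.6300394672435, -326.9052225533475]] [ 528.7 -223.8   70. ] [np.float64(231.0), np.float64(209.0), np.float64(222.0), np.float64(205.0)] yaw -0.8 0.1
tile [ 517.9 -218.2   66. ] -0.2 0.2 153.2652119504827
tileD [ 512.8 -219.3   66. ] -3.0 0.0 145.52520948655314
sc strips [560.  229.3  20. ] 74.5 75.2 118.57999953351134 [[519.4959546071452, 178.44182585097838, 20.0], [551.2128554706785, 292.70141839786413, 20.0], [569.4543016412821, 165.76018047464424, 20.0], [599.6737405938264, 280.28664662128904, 20.0]]
si strips [556.9 234.6  20. ] -105.6 -104.8 98.02412450667343 [[544.9344434890913, 288.3247632300196, 20.0], [518.6193909828373, 193.89888226037806, 20.0], [594.5123237523047, 275.7969936878493, 20.0], [569.3875797237855, 180.50022559533352, 20.0]]
carton [[433.7046601262567, 179.98310764293967, 50.0], [475.64902489224505, 332.4002547269291, 50.0], [680.8883733399922, 277.929431644401, 50.0]] 74.6 -14.9 [557.3 229.   50. ]
cartonD [[471.0853665799637, 325.80541696816, 50.0], [677.8203223709777, 270.7677891805056, 50.0], [638.4552471345899, 124.88771052018706, 50.0], [430.63304323257097, 168.6200571526863, 50.0]] -14.9 [554.5 222.5  50. ]
pot lid [[ 499.7 -214.   106. ]] [[ 497.8 -218.5  106. ]]
```

jog_arm --targets '[{"xyz": [0.61, -0.27, -0.14], "spin": 0}, {"xyz": [0.61, -0.27, -0.14], "spin": 0}, {"xyz": [0.61, -0.27, -0.14], "spin": 0}, {"xyz": [0.61, -0.27, -0.14], "spin": 0}, {"xyz": [0.61, -0.27, -0.14], "spin": 0}, {"xyz": [0.61, -0.27, -0.14], "spin": 0}, {"xyz": [0.61, -0.27, -0.14], "spin": 0}, {"xyz": [0.61, -0.27, -0.14], "spin": 0}, {"xyz": [0, 0, 0], "spin": -1}, {"xyz": [0, 0, 0], "spin": -1}]'

```text
time: 1.35
tool_pos: [478.7, -217.4, 315.8]
tcp_rot: [-3.141, 0.001, 0.511]
contact_force: [-0.3, -0.2, -0.2]
grip_width: 91.7
finger_force: 0.0
```

jog_arm --targets '[{"xyz": [0, 0, 0], "spin": -1}, {"xyz": [0, 0, 0], "spin": -1}, {"xyz": [0, 0, 0], "spin": -1}, {"xyz": [0, 0, 0], "spin": -1}, {"xyz": [0, 0, 0], "spin": -1}, {"xyz": [0, 0, 0], "spin": -1}, {"xyz": [0, 0, 0], "spin": -1}, {"xyz": [0, 0, 0], "spin": -1}, {"xyz": [0, 0, 0], "spin": -1}, {"xyz": [0, 0, 0], "spin": -1}]'

```text
time: 2.6
tool_pos: [478.2, -218.2, 315.9]
tcp_rot: [-3.141, -0.0, 1.509]
contact_force: [0.9, -0.2, 0.0]
grip_width: 91.9
finger_force: 0.0
```

```bash
cat >> h.py <<'E'
def delta(T,yaw=None):
    o=bot.get_obs(); p=np.array(o['tool_pos']); r=o['tcp_rot']; R=Ro.from_euler('xyz',r).as_matrix()
    print('pos',p.round(1),'rot',np.round(r,3),'t',round(o['time'],2),'tool shift/80',np.round(R.T@(np.array(T)-p)/80,3), 'spin', None if yaw is None else round((r[2]-yaw)/.1,2))
E
python3 - <<'E'
from h import *
c=cal('wrist'); im=bot.capture('wrist'); cv2.imwrite('pics/w1.png',im); print(c[2],c[3])
delta([498,-217,140],1.571)
E
```

```text
[ 481.80769808 -151.12470711  474.35754113] [[ 0.99805763 -0.05983487 -0.01734215]
 [-0.06228095 -0.96474443 -0.25571324]
 [-0.00143018  0.25629663 -0.96659712]]
pos [ 478.2 -218.2  315.9] rot [-3.141 -0.     1.513] t 2.65 tool shift/80 [0.029 0.249 2.198] spin -0.58
```

View pics/w1.png

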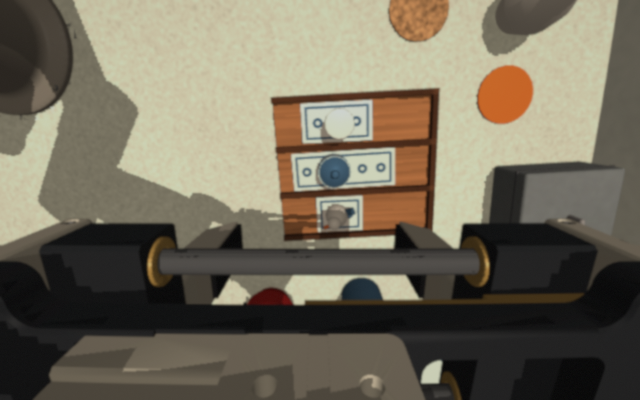

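The wrist picture shows the blue lid at (334,171), with tile corners near (293,152), (396,148), (394,186) and (291,190). The cork mat is at (418,12), partly cut off. I'll turn these into positions.

Run:
```python
from h import *
np.set_printoptions(suppress=True,precision=1)
im=cv2.imread('pics/w1.png')
o=bot.get_obs(); W=cal('wrist')
hsv=cv2.cvtColor(im,cv2.COLOR_BGR2HSV)
m=np.zeros(im.shape[:2],np.uint8); m[150:192,312:356]=255
b=cv2.inRange(hsv,(95,90,40),(125,255,255))&m
b=cv2.morphologyEx(b,cv2.MORPH_OPEN,np.ones((5,5)))
(x,y),r=cv2.minEnclosingCircle(cv2.findNonZero(b)); print('lid px',x,y,r)
for z in (102,106): 
  p=plane(W,[[x,y]],z); q=plane(W,[[x-r,y],[x+r,y]],z); print('lid',z,p,np.linalg.norm(q[1]-q[0]))
T=plane(W,[[293,152],[396,148],[394,186],[291,190]],66);print('tile',T.mean(0),T.tolist())
B=plane(W,[[273,99],[438,90],[433,238],[285,240]],70);print('board',B.mean(0),B[:,:2].tolist())
# mat from scene/side, brown mask
for n,u in [('scene',(327,231)),('side',(338,204))]:
    i=cv2.imread(f'pics/{n}0.png'); h=cv2.cvtColor(i,cv2.COLOR_BGR2HSV)
    k=cv2.inRange(h,(5,90,60),(20,255,255)); mm=np.zeros_like(k); cv2.circle(mm,u,19,255,-1); k&=mm
    c=cv2.findNonZero(cv2.morphologyEx(k,cv2.MORPH_CLOSE,np.ones((5,5)))).reshape(-1,2); print(n,len(c),c.min(0),c.max(0))
    P=plane(cal(n),c,4); print('mat',P.mean(0),np.ptp(P,axis=0))
print('vase base',plane(cal('scene'),[[348,262]],20), plane(cal('side'),[[377,178]],40))
```

```text
lid px 334.0 171.5 13.463011741638184
lid 102 [[ 498.5 -218.   102. ]] 35.96147705664631
lid 106 [[ 498.4 -217.2  106. ]] 35.57517209496278
tile [ 514.1 -222.    66. ] [[442.5116155024751, -192.58835559955884, 66.0], [590.6110114859779, -195.4042905763561, 66.0], [588.2603296629545, -251.33711818562577, 66.0], [434.9893578706911, -248.56508749219012, 66.0]]
board [ 533.9 -225.5   70. ] [[421.40870548206107, -118.80279156214016], [646.0020067568549, -119.83103133347228], [648.7577825927241, -336.71829725214707], [419.52992372795563, -326.542920715091]]
scene 498 [314 221] [340 243]
mat [642.8   4.6   4. ] [89.5 88.5  0. ]
side 511 [323 194] [351 215]
mat [639.1   1.6   4. ] [85.3 86.2  0. ]
vase base [[779.   -3.2  20. ]] [[783.4  -7.9  40. ]]
```

jog_arm --targets '[{"xyz": [0.03, 0.25, 0], "spin": -0.6}, {"xyz": [0, 0, 0.5], "spin": 0}, {"xyz": [0, 0, 0.5], "spin": 0}, {"xyz": [0, 0, 0.5], "spin": 0}, {"xyz": [0, 0, 0.5], "spin": 0}, {"xyz": [0, 0, 0.4], "spin": 0}, {"xyz": [0, 0, 0.3], "spin": 0}, {"xyz": [0, 0, 0.2], "spin": 0}, {"xyz": [0, 0, 0.13], "spin": 0}, {"xyz": [0, 0, 0], "spin": 0}]'

```text
time: 3.9
tool_pos: [498.4, -217.2, 73.6]
tcp_rot: [-3.141, -0.0, 1.565]
contact_force: [0.1, -0.0, 0.8]
grip_width: 92.0
finger_force: 0.0
```

jog_arm --targets '[{"xyz": [0, 0, 0], "spin": 0}, {"xyz": [0, 0, 0], "spin": 0}, {"xyz": [0, 0, 0], "spin": 0}, {"xyz": [0, 0, 0], "spin": 0}, {"xyz": [0, 0, 0], "spin": 0}, {"xyz": [0, 0, 0], "spin": 0}, {"xyz": [0, 0, 0], "spin": 0}, {"xyz": [0, 0, 0], "spin": 0}, {"xyz": [0, 0, 0], "spin": 0}, {"xyz": [0, 0, 0], "spin": 0}]' --gripper 30

```text
time: 5.15
tool_pos: [498.5, -217.3, 74.0]
tcp_rot: [3.141, 0.0, 1.566]
contact_force: [-0.1, 1.5, 1.3]
grip_width: 43.3
finger_force: 30.0
```

jog_arm --targets '[{"xyz": [0, 0, -0.3], "spin": 0}, {"xyz": [0, 0, -0.5], "spin": 0}, {"xyz": [0, 0, -0.4], "spin": 0}, {"xyz": [0.4, 0.26, 0], "spin": 0}, {"xyz": [0.5, 0.32, 0], "spin": 0}, {"xyz": [0.5, 0.32, 0], "spin": 0}, {"xyz": [0.5, 0.32, 0], "spin": 0}, {"xyz": [0.45, 0.3, 0], "spin": 0}, {"xyz": [0.4, 0.26, 0], "spin": 0}, {"xyz": [0, 0, 0], "spin": 0.5}]'

```text
time: 6.4
tool_pos: [642.5, 4.8, 168.9]
tcp_rot: [-3.141, -0.0, 1.518]
contact_force: [-0.6, -0.9, -0.6]
grip_width: 43.0
finger_force: 30.0
```

jog_arm --targets '[{"xyz": [0, 0, 0.2], "spin": 1}, {"xyz": [0, 0, 0.2], "spin": 1}, {"xyz": [0, 0, 0.2], "spin": 1}, {"xyz": [0, 0, 0.2], "spin": 1}, {"xyz": [0, 0, 0.2], "spin": 1}, {"xyz": [0, 0, 0.2], "spin": 1}, {"xyz": [0, 0, 0.2], "spin": 1}, {"xyz": [0, 0, 0.1], "spin": 1}, {"xyz": [0, 0, 0], "spin": 1}, {"xyz": [0, 0, 0], "spin": 0.5}]'

```text
time: 7.65
tool_pos: [641.4, 2.0, 49.1]
tcp_rot: [-3.141, 0.001, 0.564]
contact_force: [0.2, -0.9, -0.4]
grip_width: 43.7
finger_force: 30.0
```

Run:
```python
from h import *
delta([641,3,12.5])
```

```text
pos [641.4   2.   49.1] rot [-3.141e+00  1.000e-03  5.640e-01] t 7.65 tool shift/80 [ 0.003 -0.013  0.458] spin None
```

jog_arm --targets '[{"xyz": [0, 0, 0.2], "spin": 0}, {"xyz": [0, 0, 0.15], "spin": 0}, {"xyz": [0, 0, 0.05], "spin": 0}, {"xyz": [0, 0, 0.03], "spin": 0}, {"xyz": [0, 0, 0.02], "spin": 0}, {"xyz": [0, 0, 0], "spin": 0}, {"xyz": [0, 0, 0], "spin": 0}, {"xyz": [0, 0, 0], "spin": 0}, {"xyz": [0, 0, 0], "spin": 0}, {"xyz": [0, 0, 0], "spin": 0}]'

```text
time: 8.9
tool_pos: [642.0, 2.0, 14.0]
tcp_rot: [3.141, -0.0, 0.566]
contact_force: [-0.1, 0.0, -0.2]
grip_width: 43.2
finger_force: 30.0
```

jog_arm --targets '[{"xyz": [0, 0, 0.02], "spin": 0}, {"xyz": [0, 0, 0.01], "spin": 0}, {"xyz": [0, 0, 0], "spin": 0}, {"xyz": [0, 0, 0], "spin": 0}, {"xyz": [0, 0, 0], "spin": 0}, {"xyz": [0, 0, 0], "spin": 0}, {"xyz": [0, 0, 0], "spin": 0}, {"xyz": [0, 0, 0], "spin": 0}, {"xyz": [0, 0, 0], "spin": 0}, {"xyz": [0, 0, 0], "spin": 0}]'

```text
time: 10.15
tool_pos: [642.0, 2.0, 12.0]
tcp_rot: [3.141, -0.0, 0.566]
contact_force: [-1.9, -1.2, 5.3]
grip_width: 43.1
finger_force: 30.0
```

Contact is felt at 5 N, so the pot is standing on the mat. I'll release and let it settle.

jog_arm --targets '[{"xyz": [0, 0, 0], "spin": 0}, {"xyz": [0, 0, 0], "spin": 0}, {"xyz": [0, 0, 0], "spin": 0}, {"xyz": [0, 0, 0], "spin": 0}, {"xyz": [0, 0, 0], "spin": 0}, {"xyz": [0, 0, 0], "spin": 0}, {"xyz": [0, 0, 0], "spin": 0}, {"xyz": [0, 0, -0.5], "spin": 0}, {"xyz": [0, 0, -0.7], "spin": 0}, {"xyz": [0, 0, -0.7], "spin": 0}]' --gripper 100

```text
time: 11.4
tool_pos: [641.7, 2.1, 165.0]
tcp_rot: [-3.141, 0.0, 0.566]
contact_force: [1.4, -0.6, -0.2]
grip_width: 91.4
finger_force: 0.0
```

jog_arm --targets '[{"xyz": [-0.51, 0.14, -0.3], "spin": 0}, {"xyz": [-0.52, 0.14, -0.3], "spin": 0}, {"xyz": [-0.52, 0.14, -0.3], "spin": 0}, {"xyz": [-0.52, 0.14, -0.3], "spin": 0}, {"xyz": [-0.52, 0.14, -0.3], "spin": 0}, {"xyz": [-0.52, 0.14, -0.3], "spin": 0}, {"xyz": [-0.51, 0.14, -0.26], "spin": 0}, {"xyz": [0, 0, 0], "spin": 1}, {"xyz": [0, 0, 0], "spin": 1}, {"xyz": [0, 0, 0], "spin": 1}]' --gripper 0

```text
time: 12.65
tool_pos: [439.3, -219.5, 328.5]
tcp_rot: [3.141, -0.0, 0.262]
contact_force: [-0.3, -0.6, 0.1]
grip_width: 0.8
finger_force: 0.0
```

jog_arm --targets '[{"xyz": [0, 0, 0], "spin": 1}, {"xyz": [0, 0, 0], "spin": 1}, {"xyz": [0, 0, 0], "spin": 0.66}, {"xyz": [0, 0, 0], "spin": 0}, {"xyz": [0, 0, 0], "spin": 0}, {"xyz": [0, 0, 0], "spin": 0}, {"xyz": [0, 0, 0], "spin": 0}, {"xyz": [0, 0, 0], "spin": 0}, {"xyz": [0, 0, 0], "spin": 0}, {"xyz": [0, 0, 0], "spin": 0}]'

```text
time: 13.9
tool_pos: [439.5, -219.4, 328.3]
tcp_rot: [3.142, 0.0, -0.0]
contact_force: [-0.0, 0.3, 0.5]
grip_width: 0.4
finger_force: 0.0
```

Run:
```python
from h import *
c=cal('wrist'); im=bot.capture('wrist'); cv2.imwrite('pics/w2.png',im); np.savez('w2.npz',*c)
s=bot.capture('scene'); cv2.imwrite('pics/s2.png',s); 
delta([615,-221,150],0)
```

```text
pos [ 439.5 -219.4  328.3] rot [ 3.141 -0.    -0.   ] t 14.0 tool shift/80 [2.194 0.019 2.229] spin -0.0
```

View pics/w2.png

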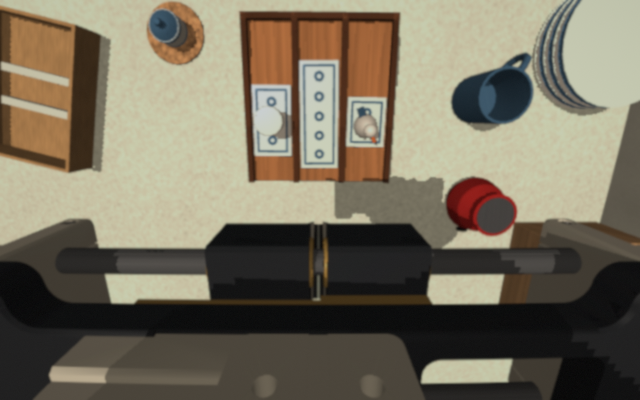

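The wrist picture shows the pot standing on the cork mat at (170,30). The tile is clear, with its rear edge at row 60, front edge at row 168 and columns 300 to 338. The board's back rail is at row 12 and its front at about row 181.

Run:
```python
from h import *
np.set_printoptions(suppress=True,precision=1)
z=np.load('w2.npz'); W=[z[f'arr_{i}'] for i in range(4)]
im=cv2.imread('pics/w2.png'); h=cv2.cvtColor(im,cv2.COLOR_BGR2HSV)
k=cv2.inRange(h,(0,0,150),(180,70,255)); m=np.zeros_like(k); m[50:180,296:342]=255; k=cv2.morphologyEx(k&m,cv2.MORPH_CLOSE,np.ones((9,9)))
r=cv2.minAreaRect(cv2.findNonZero(k)); print(r)
P=plane(W,cv2.boxPoints(r),66); print('tile',P.mean(0),P.tolist())
print('board corners',plane(W,[[241,12],[399,12],[389,181],[250,182]],70).tolist())
print('front floor edge mid',plane(W,[[319,181]],60))
print('strips',plane(W,[[69,85],[68,120]],20), 'carton corner',plane(W,[[98,38],[70,168]],50))
# mat & pot
b=cv2.inRange(h,(95,80,30),(125,255,255)); m[:]=0; m[0:60,140:200]=255; c=cv2.minEnclosingCircle(cv2.findNonZero(b&m));print(c, plane(W,[c[0]],42))
```

```text
((318.5, 113.5), (107.0, 39.0), 90.0)
tile [ 514.1 -221.8   66. ] [[588.3164671784473, -194.97233140985708, 66.0], [588.280587752213, -248.6032242151058, 66.0], [439.7842099372071, -251.05484817483827, 66.0], [439.83265580533515, -192.42739229507004, 66.0]]
board corners [[646.5865292368917, -119.78517844066938, 70.0], [646.4920882441929, -327.7996431945471, 70.0], [419.1064533164255, -328.20111899161503, 70.0], [417.73994847154745, -118.20772534219326, 70.0]]
front floor edge mid [[ 417.  -222.5   60. ]]
strips [[564.5 172.9  20. ]
 [510.9 186.2  20. ]] carton corner [[623.3  91.7  50. ]
 [436.8 173.4  50. ]]
((163.0, 25.0), 14.31792163848877) [[640.7  -0.3  42. ]]
```

jog_arm --targets '[{"xyz": [0.5, 0.03, 0], "spin": 0}, {"xyz": [0.6, 0, 0], "spin": 0}, {"xyz": [0.6, 0, 0], "spin": 0}, {"xyz": [0.5, 0, 0], "spin": 0}, {"xyz": [0, 0, 0.5], "spin": 0}, {"xyz": [0, 0, 0.6], "spin": 0}, {"xyz": [0, 0, 0.6], "spin": 0}, {"xyz": [0, 0, 0.5], "spin": 0}, {"xyz": [0, 0, 0.3], "spin": 0}, {"xyz": [0, 0, 0], "spin": 0}]'

```text
time: 15.25
tool_pos: [614.4, -221.3, 126.0]
tcp_rot: [-3.14, 0.004, -0.0]
contact_force: [0.2, 0.0, 0.1]
grip_width: 0.5
finger_force: 0.0
```

jog_arm --targets '[{"xyz": [0, 0, 0.3], "spin": 0}, {"xyz": [0, 0, 0.25], "spin": 0}, {"xyz": [0, 0, 0.15], "spin": 0}, {"xyz": [0, 0, 0.1], "spin": 0}, {"xyz": [0, 0, 0.01], "spin": 0}, {"xyz": [0, 0, 0], "spin": 0}, {"xyz": [0, 0, 0], "spin": 0}, {"xyz": [0, 0, 0], "spin": 0}, {"xyz": [0, 0, 0], "spin": 0}, {"xyz": [0, 0, 0], "spin": 0}]'

```text
time: 16.5
tool_pos: [615.5, -221.9, 63.6]
tcp_rot: [3.141, -0.0, -0.0]
contact_force: [-0.4, 0.0, 0.5]
grip_width: 0.4
finger_force: 0.0
```

jog_arm --targets '[{"xyz": [-0.08, 0, 0.01], "spin": 0}, {"xyz": [-0.1, 0, 0], "spin": 0}, {"xyz": [-0.1, 0, 0], "spin": 0}, {"xyz": [-0.1, 0, 0], "spin": 0}, {"xyz": [-0.1, 0, 0], "spin": 0}, {"xyz": [-0.1, 0, 0], "spin": 0}, {"xyz": [-0.1, 0, 0], "spin": 0}, {"xyz": [-0.1, 0, 0], "spin": 0}, {"xyz": [-0.08, 0, 0], "spin": 0}, {"xyz": [-0.06, 0, 0], "spin": 0}]'

```text
time: 17.75
tool_pos: [541.6, -221.9, 62.8]
tcp_rot: [3.141, -0.0, -0.0]
contact_force: [1.5, 0.2, -1.5]
grip_width: 0.6
finger_force: 0.3
```

jog_arm --targets '[{"xyz": [-0.05, 0, 0], "spin": 0}, {"xyz": [-0.03, 0, 0], "spin": 0}, {"xyz": [-0.02, 0, 0], "spin": 0}, {"xyz": [0, 0, 0], "spin": 0}, {"xyz": [0, 0, 0], "spin": 0}, {"xyz": [0, 0, 0], "spin": 0}, {"xyz": [0, 0, 0], "spin": 0}, {"xyz": [0.05, 0, 0], "spin": 0}, {"xyz": [0.05, 0, 0], "spin": 0}, {"xyz": [0, 0, 0], "spin": 0}]'

```text
time: 19.0
tool_pos: [542.3, -221.8, 62.7]
tcp_rot: [3.141, -0.0, 0.0]
contact_force: [-0.5, -0.6, 0.3]
grip_width: 0.3
finger_force: 0.0
```

Run:
```python
from h import *
np.set_printoptions(suppress=True,precision=1)
S=cal('scene'); s=bot.capture('scene'); d=bot.capture('side'); cv2.imwrite('pics/s3.png',s)
a=cv2.resize(s[165:285,190:310],None,fx=4.8,fy=4.8,interpolation=2); cv2.imwrite('pics/c3.png',a); cv2.imwrite('pics/d3.png',d)
b=cv2.resize(d[210:330,280:430],None,fx=4,fy=4,interpolation=2); cv2.imwrite('pics/c4.png',b)
delta([600,-222,62])
```

```text
pos [ 542.  -221.8   62.6] rot [ 3.1  0.  -0. ] t 19.1 tool shift/80 [0.7 0.  0. ] spin None
```

View pics/c4.png

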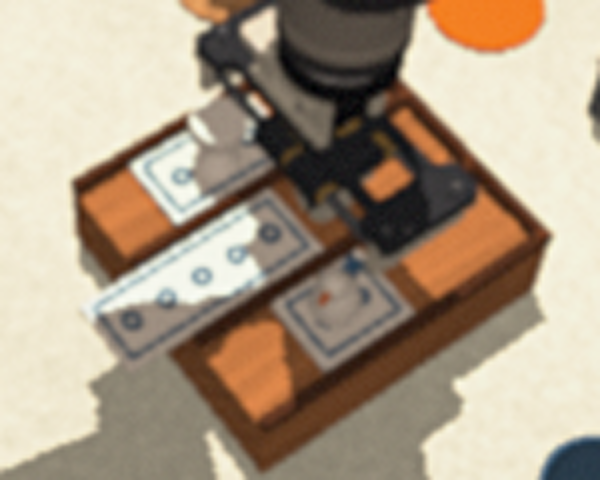

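The side crop shows the tile flat on the board and sticking out past the front edge. Its rear end is at the last push position, x≈525, so about 43 mm overhangs. I'll lift, open and go to the front.

jog_arm --targets '[{"xyz": [0, 0, -0.4], "spin": 0}, {"xyz": [0, 0, -0.5], "spin": 0}, {"xyz": [0, 0, -0.5], "spin": 0}, {"xyz": [-0.4, 0, 0], "spin": 0}, {"xyz": [-0.6, 0, 0], "spin": 0}, {"xyz": [-0.5, 0, 0], "spin": 0}, {"xyz": [-0.37, 0, 0], "spin": 0}, {"xyz": [0, 0, 0], "spin": 0}, {"xyz": [0, 0, 0], "spin": 0}, {"xyz": [0, 0, 0], "spin": 0}]'

```text
time: 20.35
tool_pos: [393.2, -221.9, 174.7]
tcp_rot: [3.141, -0.0, 0.0]
contact_force: [0.2, 0.2, -0.5]
grip_width: 0.1
finger_force: 0.0
```

jog_arm --targets '[{"xyz": [0, 0, 0], "spin": 0}, {"xyz": [0, 0, 0], "spin": 0}, {"xyz": [0, 0, 0], "spin": 0}, {"xyz": [0, 0, 0], "spin": 0}, {"xyz": [0, 0, 0], "spin": 0}, {"xyz": [0, 0, 0], "spin": 0}, {"xyz": [0, 0, 0], "spin": 0}, {"xyz": [0, 0, 0], "spin": 0}, {"xyz": [0, 0, 0], "spin": 0}, {"xyz": [0, 0, 0], "spin": 0}]' --gripper 100

```text
time: 21.6
tool_pos: [392.3, -221.8, 174.7]
tcp_rot: [3.142, -0.0, -0.0]
contact_force: [-0.3, -0.9, -0.1]
grip_width: 90.9
finger_force: 0.0
```

Run:
```python
from h import *
np.set_printoptions(suppress=True,precision=1)
c=cal('wrist'); im=bot.capture('wrist'); cv2.imwrite('pics/w3.png',im)
P=plane(cal('side'),np.array([[88,310],[130,360],[323,243],[275,190]])/4+[280,210],66);print('tile side',P.mean(0),P.tolist())
print('expected px in wrist',proj(c,[[375,-222,66],[525,-222,66],[417.5,-222,66]]))
delta([392,-222,44],0)
```

```text
tile side [ 450.3 -222.1   66. ] [[375.3687972965833, -199.98795426314706, 66.0], [377.0542332651125, -243.15333958487287, 66.00000000000011], [524.5616576992147, -247.20731135788338, 65.99999999999989], [524.0560613494553, -197.94920808746275, 66.0]]
expected px in wrist [[316.7 209.3]
 [316.3  43.3]
 [316.6 166.8]]
pos [ 392.3 -221.8  174.7] rot [ 3.1  0.  -0. ] t 21.65 tool shift/80 [-0.   0.   1.6] spin -0.0
```

View pics/w3.png

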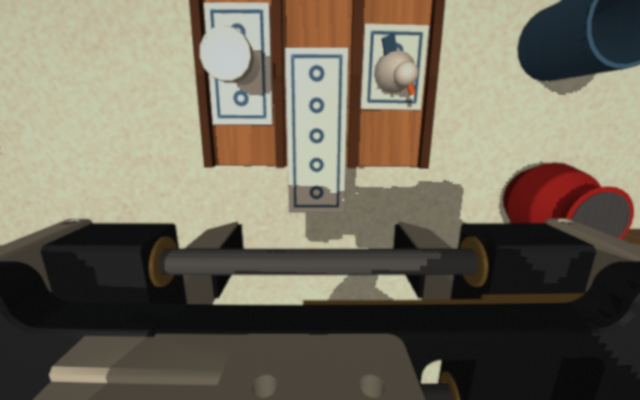

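The wrist picture shows the tile's front edge at row 212, the rear at row 47 and the board edge at row 166, which gives an overhang of about 45 mm. I'll descend around it and grip.

jog_arm --targets '[{"xyz": [0, 0, 0.3], "spin": 0}, {"xyz": [0, 0, 0.4], "spin": 0}, {"xyz": [0, 0, 0.4], "spin": 0}, {"xyz": [0, 0, 0.3], "spin": 0}, {"xyz": [0, 0, 0.15], "spin": 0}, {"xyz": [0, 0, 0.08], "spin": 0}, {"xyz": [0, 0, 0.01], "spin": 0}, {"xyz": [0, 0, 0], "spin": 0}, {"xyz": [0, 0, 0], "spin": 0}, {"xyz": [0, 0, 0], "spin": 0}]'

```text
time: 22.9
tool_pos: [392.5, -221.9, 43.9]
tcp_rot: [3.141, -0.001, -0.0]
contact_force: [-0.3, 0.2, 0.3]
grip_width: 91.6
finger_force: 0.0
```

jog_arm --targets '[{"xyz": [0, 0, 0], "spin": 0}, {"xyz": [0, 0, 0], "spin": 0}, {"xyz": [0, 0, 0], "spin": 0}, {"xyz": [0, 0, 0], "spin": 0}, {"xyz": [0, 0, 0], "spin": 0}, {"xyz": [0, 0, 0], "spin": 0}, {"xyz": [0, 0, 0], "spin": 0}, {"xyz": [0, 0, 0], "spin": 0}, {"xyz": [0, 0, 0], "spin": 0}, {"xyz": [0, 0, 0], "spin": 0}]' --gripper 45

```text
time: 24.15
tool_pos: [392.3, -221.8, 43.5]
tcp_rot: [3.142, 0.0, -0.0]
contact_force: [0.4, -0.1, -0.8]
grip_width: 54.2
finger_force: 30.0
```

jog_arm --targets '[{"xyz": [0, 0, -0.05], "spin": 0}, {"xyz": [0, 0, -0.1], "spin": 0}, {"xyz": [0, 0, -0.2], "spin": 0}, {"xyz": [0, 0, -0.3], "spin": 0}, {"xyz": [0, 0, -0.3], "spin": 0}, {"xyz": [0, 0, -0.3], "spin": 0}, {"xyz": [0, 0, -0.25], "spin": 0}, {"xyz": [0, 0, -0.2], "spin": 0}, {"xyz": [0, 0, -0.1], "spin": 0}, {"xyz": [0, 0, 0], "spin": 0}]'

```text
time: 25.4
tool_pos: [392.4, -221.9, 188.0]
tcp_rot: [3.141, -0.001, -0.0]
contact_force: [-0.3, -0.3, -1.2]
grip_width: 54.2
finger_force: 30.0
```

Run:
```python
from h import *
np.set_printoptions(suppress=True,precision=1)
c=cal('wrist'); im=bot.capture('wrist'); cv2.imwrite('pics/w4.png',im)
s=bot.capture('side'); cv2.imwrite('pics/d4.png',s)
z=bot.get_obs()['tool_pos'][2]+22.5
for dx in (-18,132): print(proj(c,[[392.3+dx,-222,z]]), proj(cal('side'),[[392.3+dx,-222,z]]))
h=cv2.cvtColor(im,cv2.COLOR_BGR2HSV); k=cv2.inRange(h,(0,0,150),(180,70,255))
print([ (r,np.flatnonzero(k[r,230:410]).tolist()[:1],np.flatnonzero(k[r,230:410]).tolist()[-1:]) for r in range(0,220,15)])
delta([558,229,150],-.262)
```

```text
[[315.6 283.1]] [[305.4 263.1]]
[[314.6 -36.6]] [[358.3 231.3]]
[(0, [21], [147]), (15, [0], [147]), (30, [0], [179]), (45, [0], [179]), (60, [0], [179]), (75, [0], [179]), (90, [0], [144]), (105, [0], [179]), (120, [0], [143]), (135, [29], [143]), (150, [30], [142]), (165, [0], [179]), (180, [0], [179]), (195, [0], [141]), (210, [0], [141])]
pos [ 392.  -221.6  187.1] rot [-3.1  0.  -0. ] t 25.5 tool shift/80 [ 2.1 -5.6  0.5] spin 2.62
```

View pics/w4.png

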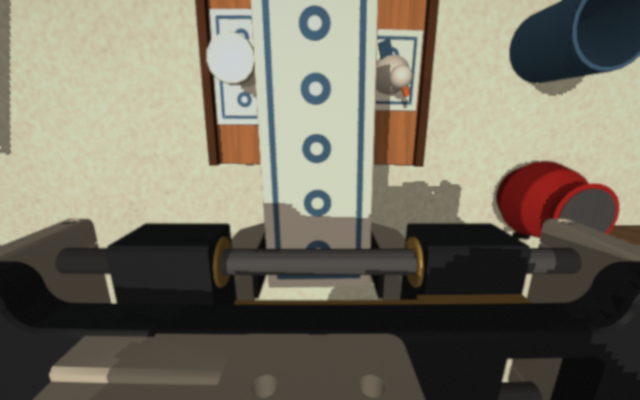

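The tile is held and looks level, with its dots at rows 22 to 247. I'll check the sag from its edge widths and refine the carton centre with a strip mask.

Run:
```python
from h import *
np.set_printoptions(suppress=True,precision=1)
c=cal('wrist'); zt=187.1+22.5
for x in (420,440,460,480,500): print(x,proj(c,[[x,-249.5,zt],[x,-194.5,zt]]).tolist())
im=cv2.imread('pics/w4.png').astype(int); g=im.sum(2)
print(im[15,245:275].sum(1)//3, im[15,365:392].sum(1)//3)
print(im[150,255:280].sum(1)//3, im[150,360:385].sum(1)//3)
for n,(x0,y0,x1,y1),sg in [('scene',(348,165,394,200),0),('side',(255,150,292,186),0)]:
    i=cv2.imread(f'pics/{n}0.png')[y0:y1,x0:x1]; h=cv2.cvtColor(i,cv2.COLOR_BGR2HSV)
    k=cv2.inRange(h,(0,0,130),(180,75,255)); N,l,st,ce=cv2.connectedComponentsWithStats(k)
    for j in range(1,N):
        if st[j,4]>40:
            q=np.argwhere(l==j)[:,::-1]+[x0,y0]; P=plane(cal(n),q,20)[:,:2]; v=np.linalg.svd(P-P.mean(0),full_matrices=False)[2][0]; t=(P-P.mean(0))@v
            print(n,st[j],P.mean(0),P.mean(0)+v*(t.max()+t.min())/2,'len',np.ptp(t),'yaw',np.degrees(np.arctan2(v[1],v[0])))
```

```text
420 [[370.63659890330024, 202.88766700360273], [261.1527065788835, 202.9677288410101]]
440 [[372.57190576090056, 163.25526977505982], [258.994652187237, 163.3507147755794]]
460 [[374.5988233647399, 120.62102392061587], [256.732545260634, 120.73442920155931]]
480 [[376.7132178817231, 74.7865908386725], [254.37051910587476, 74.92098626487154]]
500 [[378.90610362357324, 25.578757265235254], [251.91799165528795, 25.737703362347247]]
[154 154 154 154 155 159 171 187 196 199 200 200 200 200 200 198 186 155
 119 101  97  97  99 117 154 186 198 200 200 200] [108 144 181 196 198 198 198 198 198 197 192 177 152 124 109 107 105 105
 105 105 106 107 107 107 105 105 106]
[104 104 105 117 146 176 195 201 202 202 202 202 201 192 165 126  99  92
  92 103 135 171 194 201 202] [ 87  90 106 141 176 195 201 201 201 202 201 195 174 133  87  61  57  59
  59  60  62  63  62  61  60]
scene [ 4  8 32  9 77] [531.2 236.7] [531.3 237.3] len 115.72742703407822 yaw -104.50710041722256
scene [ 9 19 32 10 81] [581.8 224.1] [581.9 224.6] len 113.8933106844841 yaw -104.68685840953222
side [ 19   3  14  24 114] [581.3 229.2] [581.4 229.6] len 109.40871487761197 yaw -104.92698842418969
side [  4   7  13  25 114] [531.2 242.4] [531.3 242.8] len 110.46732820284353 yaw 74.71604900670319
```

The tile is level to about 0.02 rad. The carton centre is (556.5,232) with yaw -0.266, so the target TCP is (501,247).

jog_arm --targets '[{"xyz": [0.06, -0.3, 0], "spin": 0}, {"xyz": [0.11, -0.5, 0], "spin": 0}, {"xyz": [0.16, -0.7, 0], "spin": 0}, {"xyz": [0.18, -0.75, 0], "spin": 0}, {"xyz": [0.18, -0.75, 0], "spin": 0}, {"xyz": [0.18, -0.75, 0], "spin": 0}, {"xyz": [0.16, -0.7, 0], "spin": 0}, {"xyz": [0.14, -0.6, 0], "spin": 0}, {"xyz": [0.11, -0.5, 0], "spin": 0}, {"xyz": [0.08, -0.31, 0], "spin": 0}]'

```text
time: 26.75
tool_pos: [500.8, 248.9, 186.2]
tcp_rot: [3.141, 0.002, 0.001]
contact_force: [0.2, -0.0, -1.6]
grip_width: 54.1
finger_force: 30.0
```

jog_arm --targets '[{"xyz": [0, 0, 0.1], "spin": 0.3}, {"xyz": [0, 0, 0.2], "spin": 0.5}, {"xyz": [0, 0, 0.2], "spin": 0.5}, {"xyz": [0, 0, 0.2], "spin": 0.5}, {"xyz": [0, 0, 0.2], "spin": 0.5}, {"xyz": [0, 0, 0.2], "spin": 0.36}, {"xyz": [0, 0, 0.15], "spin": 0}, {"xyz": [0, 0, 0.05], "spin": 0}, {"xyz": [0, 0, 0], "spin": 0}, {"xyz": [0, 0, 0], "spin": 0}]'

```text
time: 28.0
tool_pos: [501.6, 247.1, 84.0]
tcp_rot: [-3.141, -0.001, -0.266]
contact_force: [-0.1, -0.5, -0.6]
grip_width: 54.1
finger_force: 30.0
```

Run:
```python
from h import *
delta([501,247,6],-.266)
s=bot.capture('scene')[100:240,290:450]; d=bot.capture('side')[110:220,210:350]
cv2.imwrite('pics/c5.png',np.hstack([cv2.resize(s,(400,350),interpolation=2),cv2.resize(d,(400,350),interpolation=2)]))
```

```text
pos [501.6 247.1  84. ] rot [-3.141e+00 -1.000e-03 -2.660e-01] t 28.0 tool shift/80 [-0.008  0.004  0.976] spin 0.0
```

View pics/c5.png

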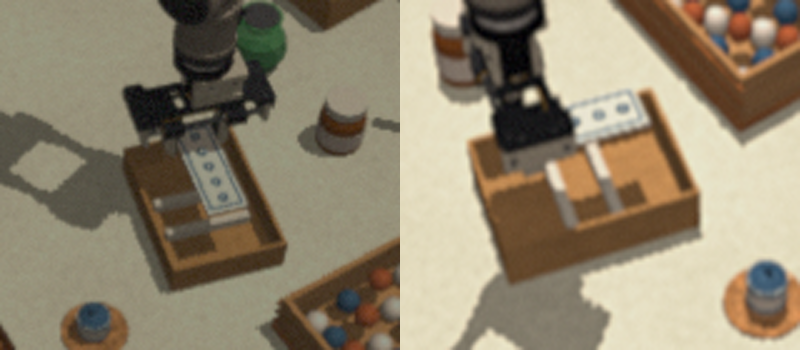

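The crop shows the tile lined up with the carton. The green burner stands near the gripper's far end and the jar to the right. Before descending I'll check the burner's clearance numerically.

Run:
```python
from h import *
np.set_printoptions(suppress=True,precision=1)
S=cal('scene'); i=cv2.imread('pics/scene0.png'); h=cv2.cvtColor(i,cv2.COLOR_BGR2HSV)
k=cv2.inRange(h,(45,60,30),(85,255,255)); k[:, :370]=0;k[:, 420:]=0;k[:85]=0;k[140:]=0
q=cv2.findNonZero(k).reshape(-1,2); print(q.min(0),q.max(0),q.mean(0))
for z in (0,46,92): print(z,plane(S,[q.mean(0),[q[:,0].min(),q[:,1].mean()],[q[:,0].max(),q[:,1].mean()]],z)[:,:2].tolist())
print('jar',plane(S,[[427,150]],42))
D=cal('side')
# tile expected vs. white-pixels: project expected tile centre at current height in both
for n in ('scene','side'): print(n,proj(cal(n),[[556.5,232,106.5]]))
```

```text
[381 101] [403 129] [392.5 117.8]
0 [[324.7963480948947, 495.41611204582034], [301.80358461622563, 456.95049058040956], [345.7550570059798, 530.5409025423071]]
46 [[359.7155805033292, 464.0207982348959], [337.47376483402127, 426.8114709162046], [379.9897741947274, 497.99840672770245]]
92 [[394.6348129117638, 432.62548442397144], [373.1439450518169, 396.67245125199975], [414.22449138347486, 465.4559109130979]]
jar [[552.  478.4  42. ]]
scene [[372.4 166.6]]
side [[271.4 147.7]]
```

The clearance is ample, and the tile's centre dot falls on the predicted pixel. I'll lower gently and stop just above the carton floor, at TCP 6.5 mm.

jog_arm --targets '[{"xyz": [0, 0, 0.15], "spin": 0}, {"xyz": [0, 0, 0.2], "spin": 0}, {"xyz": [0, 0, 0.2], "spin": 0}, {"xyz": [0, 0, 0.15], "spin": 0}, {"xyz": [0, 0, 0.1], "spin": 0}, {"xyz": [0, 0, 0.06], "spin": 0}, {"xyz": [0, 0, 0.04], "spin": 0}, {"xyz": [0, 0, 0.03], "spin": 0}, {"xyz": [0, 0, 0.02], "spin": 0}, {"xyz": [0, 0, 0], "spin": 0}]'

```text
time: 29.35
tool_pos: [501.2, 247.0, 7.6]
tcp_rot: [3.142, -0.0, -0.266]
contact_force: [0.6, 0.0, -1.3]
grip_width: 54.3
finger_force: 30.0
```

jog_arm --targets '[{"xyz": [0, 0, 0.01], "spin": 0}, {"xyz": [0, 0, 0.005], "spin": 0}, {"xyz": [0, 0, 0], "spin": 0}, {"xyz": [0, 0, 0], "spin": 0}, {"xyz": [0, 0, 0], "spin": 0}, {"xyz": [0, 0, 0], "spin": 0}, {"xyz": [0, 0, 0], "spin": 0}, {"xyz": [0, 0, 0], "spin": 0}, {"xyz": [0, 0, 0], "spin": 0}, {"xyz": [0, 0, 0], "spin": 0}]'

```text
time: 30.6
tool_pos: [501.2, 247.0, 6.3]
tcp_rot: [3.142, -0.0, -0.266]
contact_force: [0.1, 0.2, -1.8]
grip_width: 54.2
finger_force: 30.0
```

jog_arm --targets '[{"xyz": [0, 0, 0], "spin": 0}, {"xyz": [0, 0, 0], "spin": 0}, {"xyz": [0, 0, 0], "spin": 0}, {"xyz": [0, 0, 0], "spin": 0}, {"xyz": [0, 0, 0], "spin": 0}, {"xyz": [0, 0, 0], "spin": 0}, {"xyz": [0, 0, 0], "spin": 0}, {"xyz": [0, 0, 0], "spin": 0}, {"xyz": [0, 0, 0], "spin": 0}, {"xyz": [0, 0, 0], "spin": 0}]' --gripper 80

```text
time: 31.85
tool_pos: [501.2, 247.0, 6.3]
tcp_rot: [3.142, -0.0, -0.266]
contact_force: [-0.3, 0.4, 1.3]
grip_width: 73.6
finger_force: 0.0
```

jog_arm --targets '[{"xyz": [0, 0, -0.1], "spin": 0}, {"xyz": [0, 0, -0.3], "spin": 0}, {"xyz": [0, 0, -0.5], "spin": 0}, {"xyz": [0, 0, -0.6], "spin": 0}, {"xyz": [0, 0, -0.6], "spin": 0}, {"xyz": [-0.5, 0, -0.6], "spin": 0}, {"xyz": [-0.5, 0, -0.4], "spin": 0}, {"xyz": [-0.3, 0, 0], "spin": 0}, {"xyz": [0, 0, 0], "spin": 0}, {"xyz": [0, 0, 0], "spin": 0}]'

```text
time: 33.1
tool_pos: [401.4, 274.2, 254.4]
tcp_rot: [3.142, -0.001, -0.266]
contact_force: [-0.5, -0.4, -0.6]
grip_width: 73.3
finger_force: 0.0
```

Run:
```python
from h import *
np.set_printoptions(suppress=True,precision=1)
C=cal('wrist'); ims={'wrist':(bot.capture('wrist'),C)}
for n in('scene','side'): ims[n]=(bot.capture(n),cal(n))
a=-.266; X=np.array([np.cos(a),np.sin(a)]);Y=np.array([-X[1],X[0]])
for n,(im,c) in ims.items():
    cv2.imwrite(f'pics/f_{n}.png',im); h=cv2.cvtColor(im,cv2.COLOR_BGR2HSV)
    k=cv2.inRange(h,(0,0,120),(180,85,255))|cv2.inRange(h,(95,40,30),(125,255,255))
    ctr=np.array([556.5,232]); poly=[np.r_[ctr+sx*85*X+sy*38*Y,26] for sx,sy in((1,1),(1,-1),(-1,-1),(-1,1))]
    m=np.zeros_like(k); cv2.fillPoly(m,[proj(c,poly).round().astype(int)],255); k=cv2.morphologyEx(k&m,cv2.MORPH_CLOSE,np.ones((3,3)))
    l=cv2.connectedComponentsWithStats(k)[1:3]; j=1+np.argmax(l[1][1:,4]); q=np.argwhere(l[0]==j)[:,::-1]
    P=plane(c,cv2.boxPoints(cv2.minAreaRect(np.argwhere(l[0]==j)[:,::-1].astype(np.float32))),26)[:,:2]
    Q=plane(c,q,26)[:,:2]; r=cv2.minAreaRect(Q.astype(np.float32)); print(n,'centre,size,ang',r,'in carton', (np.array(r[0])-ctr)@X,(np.array(r[0])-ctr)@Y)
delta([0,0,0])
```

```text
wrist centre,size,ang ((543.0341796875, 235.7289581298828), (77.53324890136719, 127.19066619873047), 74.63632202148438) in carton -13.972475876734377 0.05799393961947483
scene centre,size,ang ((554.6302490234375, 232.4615936279297), (77.47190856933594, 150.79415893554688), 73.54452514648438) in carton -1.9253331080267404 -0.04614991698588912
side centre,size,ang ((553.61865234375, 231.95716857910156), (78.91749572753906, 152.8979034423828), 74.51296997070312) in carton -2.7687516967967594 -0.7987570896578088
pos [401.6 274.  253.8] rot [ 3.1  0.  -0.3] t 33.25 tool shift/80 [-3.9  4.6  3.2] spin None
```

Run:
```python
from h import *
a=-.266; X=np.array([np.cos(a),np.sin(a)]);Y=np.array([-X[1],X[0]]);ctr=np.array([556.5,232])
for n in('scene','side','wrist'):
    im=cv2.imread(f'pics/f_{n}.png'); c=cal(n)
    for x,z in ((50,26),(0,26),(-50,26),(26,20),(-26,20)):
        t=np.arange(-78,78,2.); u=proj(c,[np.r_[ctr+x*X+y*Y,z] for y in t]).astype(np.float32)
        s=cv2.remap(cv2.cvtColor(im,cv2.COLOR_BGR2HSV)[:,:,1],u[:,0],u[:,1],1).ravel()
        w=t[s<95]; w=w[abs(w)<70]; print(n,x,(w.min(),w.max(),len(w)) if len(w) else None)
```

```text
scene 50 (np.float64(-28.0), np.float64(32.0), 31)
scene 0 (np.float64(-28.0), np.float64(30.0), 30)
scene -50 (np.float64(-28.0), np.float64(30.0), 30)
scene 26 (np.float64(-62.0), np.float64(60.0), 62)
scene -26 (np.float64(-62.0), np.float64(60.0), 62)
side 50 (np.float64(-34.0), np.float64(28.0), 32)
side 0 (np.float64(-34.0), np.float64(28.0), 32)
side -50 (np.float64(-34.0), np.float64(28.0), 32)
side 26 (np.float64(-52.0), np.float64(60.0), 57)
side -26 (np.float64(-52.0), np.float64(60.0), 57)
wrist 50 (np.float64(-68.0), np.float64(68.0), 69)
wrist 0 (np.float64(-30.0), np.float64(26.0), 29)
wrist -50 (np.float64(-30.0), np.float64(26.0), 29)
wrist 26 (np.float64(-66.0), np.float64(56.0), 62)
wrist -26 (np.float64(-66.0), np.float64(56.0), 62)
```

The tile is centred on the strips to within a few mm, square and flat, so I'm handing in.

```bash
python3 -c "
from plant import bot
print(bot.close_job())"
```

```text
the job is handed in; nothing more can be done
None
```

I handed the job in at about 33 s, with no verdict returned: the pot stands on the cork mat, and the long tile lies across both foam strips, centred to within a few millimetres and square with the carton by my camera measurements.

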